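Draw a set of ball knobs from the gravity hopper

TASK

Draw the five red ball knobs for the breaker levers from the yellow hopper: stand the empty blue cup upright in the steel nest under the spout, slide the shutter fully open by its black grip so that all five knobs run into the cup, then push the shutter fully home again. After that carry the filled cup upright to the green mat and leave it standing in the middle of the mat with all five knobs in it. Spill none, and leave the grey cup and the relay block where they are.

Things in the scene. Friction and masses are not known exactly. Their poses are not given: they have to be found in the camera images.
- hopper: yellow gravity hopper with clear sides, fixed; origin on the table below its outlet. Grey base 100 x 400 x 6 mm; z up, -x: side of the shutter's black grip (towards the robot), -y: spout and cup nest. Trough 60 mm wide in x, y -24 to +165 mm, top 325 mm up; its floor falls to a 40 mm square outlet 190 mm up, shut by the shutter. A chute ends in a lip at y -90 mm, 92 mm up, dropping parts towards -y
- cradle (a point): cup nest on the hopper's base: steel frame 16 mm above its floor, inside 70 mm (x) by 118 mm (y), so 5 mm clear all round the blue cup. This point: centre of the nest floor, 6 mm above the table, at y -160 mm of the hopper, 70 mm beyond the spout's lip. Axes as the hopper's; the cup stands with its long side along y, either way round
- shutter (a joint): steel shutter under the hopper's outlet: 0 = closed, fully home; grows as it slides along the hopper's -x; stop at 0.056 m = fully open. About 2.5 N of friction; stays where left. Once it is open the knobs run down the chute by themselves in about 2 s
- shutter_grip (a point): centre of the shutter's upright black grip block: 26 mm (x) by 18 mm (y) by 45 mm high, on the plate, from 190 to 235 mm above the table. Moves with the shutter; axes as the hopper's; 117 mm from the hopper's origin along -x when closed. Free above and around; the hopper wall is 80 mm off on its +x side
- cup_center (a point): centre of the empty blue open-topped parts cup, half-way up: outside 60 mm (x) by 108 mm (y, long side) by 72 mm high, walls 4 mm, open at the top (+z); weighs 0.1 to 0.21 kg empty, 0.15 kg more when full. This point is 36 mm above its underside. It can be gripped across its 60 mm width
- cup: the same blue cup; origin: centre of its underside
- mat_center (a point): centre of the top of the green mat, 150 mm (x) by 130 mm (y), 3 mm thick, fixed flat on the table at the right; z up
- knob0_center (a point): centre of a red ball knob (ball of 30 mm diameter, 30 g) queued in the hopper, number 0 from the outlet; there are five
- knob1_center (a point): centre of a red ball knob (ball of 30 mm diameter, 30 g) queued in the hopper, number 1 from the outlet; there are five
- knob2_center (a point): centre of a red ball knob (ball of 30 mm diameter, 30 g) queued in the hopper, number 2 from the outlet; there are five
- knob3_center (a point): centre of a red ball knob (ball of 30 mm diameter, 30 g) queued in the hopper, number 3 from the outlet; there are five
- knob4_center (a point): centre of a red ball knob (ball of 30 mm diameter, 30 g) queued in the hopper, number 4 from the outlet; there are five
- grey_cup: grey open cup of the same size as the blue one (60 x 108 x 72 mm), full of brass bolts; stands near the blue cup. Not needed; leave it alone. Origin: centre of its underside
- relay: grey relay block 70 x 90 x 62 mm, at the front right; leave alone. Origin: centre of its underside

How it is judged:
By the outcome, as a careful person would: the job done as asked, in the order asked, and still so for the second after the job is handed in, with the robot touching nothing.
It also fails if it takes over 72 s, if anything falls off the work surface, if the arm or the gripper's body presses on something with over 40 N, if the wrist force passes 120 N, or if a joint passes its speed limit or range.

ROBOT

A 6-joint arm with a two-finger parallel gripper is mounted at the origin on the work surface. World frame = base frame: x ahead of the robot, y to its left, z up, the work surface at z = 0. Lengths are in m, angles in rad, forces in N, time in s.
With the tool pointing down it reaches from about 0.3 to 0.775 m from the base axis. Payload 14.6 kg.
Tool frame: the origin (TCP) lies at the very end of the fingers, on their centre line; the grasp point (between the pads) lies 19 mm behind it; z points along the fingers, y is the line along which they close (so a half turn about z gives the same grasp; the last joint's range is limited). The gripper opens to 94 mm and grips with 3 to 60 N. Pads are 16 mm wide; open, the fingers measure 119 mm over their backs; the gripper's body (75 mm by 177 mm) begins 78 mm behind the grasp point.
Start: joints at [-0.067, 0.3, 1.521, -0, 1.321, -0.067], TCP at [0.55, -0, 0.205] pointing down, gripper open.
Joint ranges: [-3.03, 3.03], [-0.79, 2.21], [0.23, 2.52], [-1.04, 4.18], [0, 3.07], [-2.55, 2.55]. Speed limits (rad/s): [2.22, 2.22, 2.57, 3.14, 3.14, 3.14].

INTERFACE

Orientations are given as [roll, pitch, yaw] about the fixed x, y, z axes, in that order (R = Rz(yaw) Ry(pitch) Rx(roll)).
In Python, from station import ctrl gives the robot as it stands.
- The arm moves only by the tool carry_out, never from a script. Its argument "motion" is text: rows parted by semicolons, each of 7 numbers parted by spaces: the shift along the world's x, y, z in m, then the turn, a rotation vector about the world's x, y, z in degrees, then the closure in counts, from 0 (fully open) to 255 (shut). In form: dx dy dz wx wy wz hand; .... A call has 1 to 20 rows; each row shifts and turns the commanded pose from where the row before left it; what a row does not reach is not made up. A row lasts 1/12 s, in which the tool goes at most 41.7 mm and 7.16 degrees, less where a joint would pass 70% of its speed; a pose out of reach is approached as far as the arm can. A call is refused whole if a number of a shift passes 0.0417 or a number of a turn 7.16, either way. A call with a gripper value outside its range is refused whole. The fingers move at their own pace and stop on an object; "grip_force" is the grip in N (left out, the last holds). Time passes only in rows, so rows that do not move let the fingers close. It gives the time, the measured TCP pose, the force, the opening and the grip force at its end, in the units of the state.
- ctrl.get_obs(): the state, without advancing time (a new reading comes with each control period).
- ctrl.camera(name): name is "scene" or "side" or "wrist"; returns a dict with "pixels" (420x560x3 uint8, red, green, blue), "range_z" (420x560 float32, m along the optical axis (not along the pixel's ray), 0 where there is no reading), "K" (3x3 intrinsics, pixels), "position" and "attitude" of the camera in the world. Camera axes: x right, y up, looking along -z (the intrinsics and any distortion apply to the point x, -y, -z); pixel columns grow to the right and rows downward; lengths in m; the calibration is good to about 2 mm. A picture is of the moment at which its call begins.
- ctrl.hand_in(): hands the job in; it is judged then, once.
The state is a dict: "time_s": time; "qpos": joint angles; "joint_vel": joint speeds; "tau": joint torques, N m; "ee_pos": TCP position; "eef_rot": TCP orientation; "force": force on the tool from outside, world axes, zero at the start; "moment": the same for the moment, N m; "grip_width": finger opening in m; "grip_force": force on a finger pad.
Only numpy, scipy, OpenCV 4.12 (cv2) and the standard library are available. Lean on these libraries where they do the work, as an engineer would, in place of code of your own. Each camera call takes 0.05 s, during which the arm holds its last target. There are 200 camera calls.

## Working session

There is one attempt and no reset: what is moved stays moved. The work goes in short steps, Python scripts to look and compute and a tool call to move; the robot and the scene stay as the last step left them, time stands still between calls to the robot, and variables do not carry over. Pictures are saved under pics/ and viewed, at most 10 in all, crops included, and the job is handed in when it is done.

Besides the shell and the picture viewer there is one more tool, called after "Request:" as name(argument=value, ...) on one line, values as JSON. carry_out: Moves the arm, as the interface text tells. Its arguments: {"type":"object","properties":{"motion":{"type":"string"},"grip_force":{"type":"number"}},"required":["motion"]}

```bash
mkdir -p pics; cat > h.py <<'E'
import numpy as np, cv2
from scipy.spatial.transform import Rotation as R
from station import ctrl
def snap(n,f=None):
    c=ctrl.camera(n)
    if f: cv2.imwrite('pics/'+f,c['pixels'][:,:,::-1])
    return c
def cloud(c):
    K=np.array(c['K']);z=c['range_z'];v,u=np.mgrid[:z.shape[0],:z.shape[1]]
    p=np.stack([(u-K[0,2])/K[0,0]*z,-(v-K[1,2])/K[1,1]*z,-z],-1)
    a=np.array(c['attitude']);M=a if a.shape==(3,3) else (R.from_euler('xyz',a).as_matrix() if a.size==3 else R.from_quat(a).as_matrix())
    return p@M.T+np.array(c['position'])
E
python3 - <<'E'
from h import *
for n in ['scene','side']:
    c=snap(n,n+'0.png'); print(n,c['K'],c['position'],c['attitude'],[k for k in c])
    P=cloud(c); np.savez(n+'0.npz',P=P,I=c['pixels'],z=c['range_z'])
print(ctrl.get_obs())
E
```

```text
scene [[389.29985214   0.         283.21111466]
 [  0.         389.29985214 211.39582887]
 [  0.           0.           1.        ]] [0.87354623 0.61895075 0.97421615] [ 0.7437744  -0.00382449  2.56203882] ['pixels', 'range_z', 'K', 'position', 'attitude']
side [[467.05560929   0.         276.91307533]
 [  0.         467.05560929 213.64166825]
 [  0.           0.           1.        ]] [0.06011666 0.93278851 0.97891806] [ 0.90606251 -0.00822728 -2.69113063] ['pixels', 'range_z', 'K', 'position', 'attitude']
{'time_s': 0.1, 'qpos': array([-6.65952356e-02,  3.00427324e-01,  1.52151475e+00,  2.19121949e-05,
        1.32069153e+00, -6.66000481e-02]), 'joint_vel': array([ 0.00044805, -0.0024356 , -0.00103702,  0.00039289,  0.00130005,
       -0.00108496]), 'tau': array([ 1.84928511e-03, -5.32644153e+01, -3.53284299e+01,  7.10431044e-02,
        2.34944851e-02, -7.30603051e-05]), 'ee_pos': array([5.49768104e-01, 2.09115032e-05, 2.04938399e-01]), 'eef_rot': array([-3.14055542e+00, -9.04537295e-05,  1.57079566e+00]), 'force': array([-0.47889586,  0.05962222,  0.88635848]), 'moment': array([-0.00877185,  0.00402703, -0.00573683]), 'grip_force': 0.0, 'grip_width': 0.09415008043274055}
```

View pics/scene0.png

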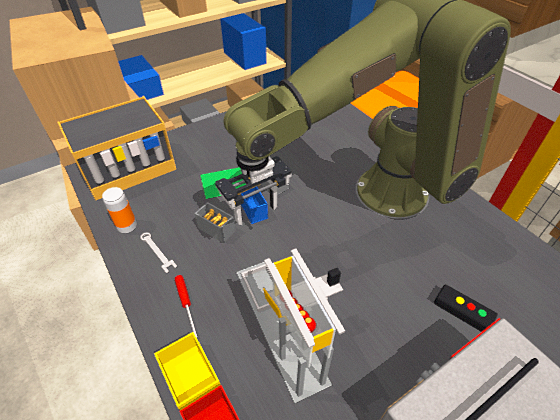

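View pics/side0.png

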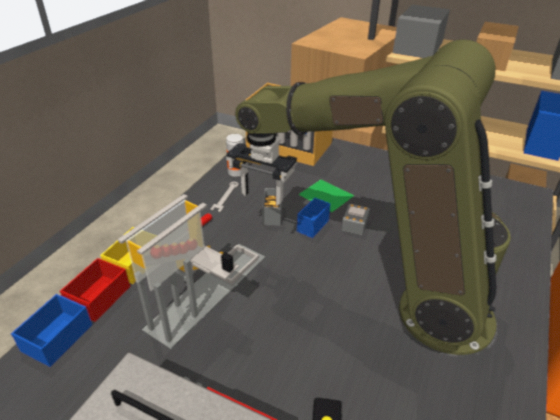

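The scene picture shows the hopper at (285,320), its black grip at (334,276), the blue cup at (257,207) and the mat at (222,183). In the side picture the grip is at (227,262), the blue cup at (314,217), the mat at (327,194) and the relay at (355,219).

```bash
python3 - <<'E'
from h import *
for n,boxes in {'scene':{'blue':(235,185,275,230),'green':(195,160,250,205),'grip':(322,262,345,290),'hop':(230,240,345,400)},'side':{'blue':(290,190,335,240),'green':(290,170,360,220),'grip':(215,245,240,275),'relay':(338,200,375,240),'hop':(130,190,270,345)}}.items():
    d=np.load(n+'0.npz');P=d['P'];I=d['I'].astype(int);z=d['z']
    r,g,b=I[...,0],I[...,1],I[...,2]
    col={'blue':(b>r+50)&(b>g+30),'green':(g>r+60)&(g>b+40),'grip':(I.max(-1)<45),'relay':(P[...,2]>.01),'hop':(P[...,2]>.003)&(P[...,2]<.4)}
    for k,(x0,y0,x1,y1) in boxes.items():
        m=np.zeros(z.shape,bool);m[y0:y1,x0:x1]=1;m&=col[k]&(z>0)
        p=P[m];print(n,k,len(p),np.round(np.percentile(p,[1,50,99],axis=0),3).tolist())
        if k in('blue','relay'):
            t=p[p[:,2]>np.percentile(p[:,2],98)-.006]
            print('  top',cv2.minAreaRect((t[:,:2]*1000).astype(np.float32)))
        if k=='green': print('  rect',cv2.minAreaRect((p[p[:,2]<.015][:,:2]*1000).astype(np.float32)))
        if k=='grip':
            t=p[p[:,2]>.22];print('  top',cv2.minAreaRect((t[:,:2]*1000).astype(np.float32)),t[:,2].max())
        if k=='hop':
            for lo,hi in((.003,.012),(.017,.03),(.315,.335)):
                t=p[(p[:,2]>lo)&(p[:,2]<hi)];print('  ',lo,len(t),cv2.minAreaRect((t[:,:2]*1000).astype(np.float32)) if len(t) else 0)
    u=P[200:420,0:500]
# top-down map from both clouds
res=.0012;S=np.zeros((600,800,3),np.uint8);H=np.zeros((600,800))-1
for n in('scene','side'):
    d=np.load(n+'0.npz');P=d['P'].reshape(-1,3);I=d['I'].reshape(-1,3);ok=(d['z'].ravel()>0)&(P[:,2]<.4)
    for p,c in zip(P[ok],I[ok]):
        i=int((.85-p[0])/res);j=int((.5-p[1])/res)
        if 0<=i<599 and 0<=j<799 and p[2]>H[i,j]:H[i:i+2,j:j+2]=p[2];S[i:i+2,j:j+2]=c[::-1]
cv2.imwrite('pics/map.png',S)
E
```

```text
scene blue 643 [[0.428, -0.24, -0.001], [0.46, -0.16, 0.035], [0.53, -0.043, 0.21]]
  top ((506.59649658203125, -84.57527160644531), (297.16229248046875, 79.81233978271484), 64.6836166381836)
scene green 611 [[0.401, -0.445, -0.002], [0.512, -0.392, 0.003], [0.572, -0.058, 0.283]]
  rect ((483.6241455078125, -371.0889587402344), (140.15875244140625, 151.6710662841797), 74.63378143310547)
scene grip 125 [[0.495, 0.26, 0.198], [0.511, 0.276, 0.22], [0.517, 0.279, 0.235]]
  top ((505.38140869140625, 270.0658874511719), (17.7265567779541, 22.2309627532959), 84.51232147216797) 0.23598673278592475
scene hop 9240 [[0.494, 0.013, 0.003], [0.624, 0.296, 0.199], [0.684, 0.407, 0.326]]
   0.003 3100 ((569.57421875, 182.2882843017578), (476.4850769042969, 351.7397155761719), 56.93476104736328)
   0.017 218 ((615.0698852539062, 211.03936767578125), (373.0145263671875, 76.41802978515625), 81.4639663696289)
   0.315 1814 ((629.804443359375, 315.20599365234375), (201.39300537109375, 72.89048767089844), 81.49653625488281)
side blue 894 [[0.428, -0.243, 0.001], [0.463, -0.177, 0.044], [0.497, -0.128, 
[... 428 characters left out ...]
 (18.813627243041992, 23.845428466796875), 81.87866973876953) 0.2399594389405384
side relay 610 [[0.304, -0.294, 0.011], [0.338, -0.225, 0.051], [0.376, -0.202, 0.066]]
  top ((341.0467224121094, -249.4296112060547), (49.03218078613281, 33.400516510009766), 5.790829658508301)
side hop 13930 [[0.445, -0.219, 0.003], [0.614, 0.281, 0.039], [0.871, 0.409, 0.328]]
   0.003 6246 ((716.3974609375, 88.3958740234375), (414.11981201171875, 670.1223754882812), 26.572904586791992)
   0.017 407 ((684.7984619140625, 128.136962890625), (532.2691040039062, 254.47396850585938), 84.7042236328125)
   0.315 1148 ((631.4243774414062, 316.078857421875), (200.40008544921875, 77.19832611083984), 80.67652893066406)
```

View pics/map.png

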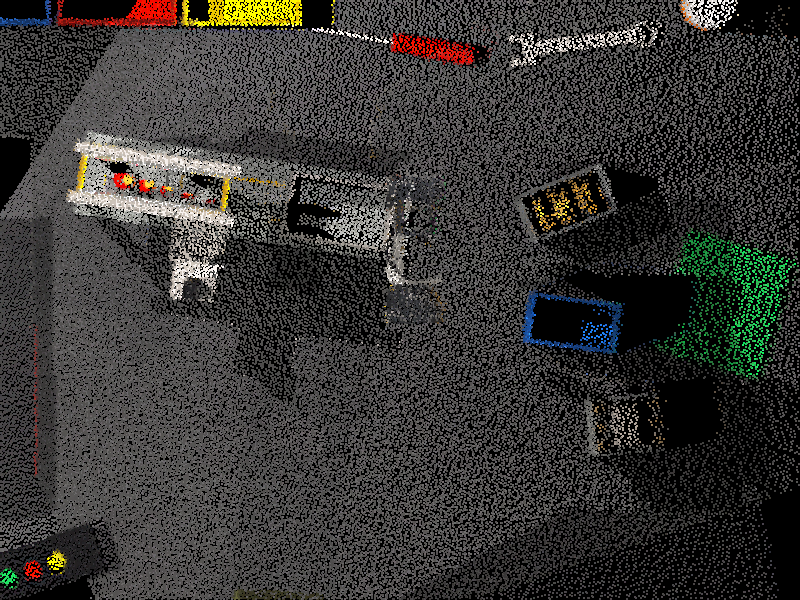

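The map confirms the layout: blue cup centre ≈ (573,322), i.e. (0.463, -0.187) at about -5° yaw, the grey cup at (567,203) clear of it, the relay at about (630,425), the nest at about (345,215), and the mat at about (740,305). I'm moving over the cup next and checking with the wrist camera.

Request:
carry_out(motion="-0.0145 -0.031 0 0 0 -0.9 0;-0.0145 -0.031 0 0 0 -0.9 0;-0.0145 -0.031 0 0 0 -0.9 0;-0.0145 -0.031 0 0 0 -0.9 0;-0.0145 -0.031 0 0 0 -0.9 0;-0.0145 -0.032 0 0 0 -0.8 0;0 0 -0.015 0 0 0 0;0 0 0 0 0 0 0;0 0 0 0 0 0 0")

```text
time_s: 0.85
ee_pos: [0.4627, -0.1868, 0.19]
eef_rot: [-3.14, -0.001, 1.478]
force: [-0.0, -0.0, 0.1]
grip_width: 0.0935
grip_force: 0.0
```

```bash
python3 - <<'E'
from h import *
c=snap('wrist','w1.png');P=cloud(c);I=c['pixels'].astype(int);r,g,b=np.moveaxis(I,-1,0)
m=(b>r+50)&(b>g+30)&(P[...,2]>.06)&(P[...,2]<.085)&(c['range_z']>0)
p=P[m];print(len(p),np.median(p[:,2]),cv2.minAreaRect((p[:,:2]*1000).astype(np.float32)),np.percentile(p,[1,99],axis=0))
print(c['position'],c['attitude'],ctrl.get_obs()['ee_pos'],ctrl.get_obs()['eef_rot'],ctrl.get_obs()['time_s'])
# side & scene: hopper orientation from trough rails, after arm moved
for n in('scene','side'):
    c=snap(n,n+'1.png');P=cloud(c);np.savez(n+'1.npz',P=P,I=c['pixels'],z=c['range_z'])
E
```

```text
1479 0.07030052019127564 ((462.79412841796875, -189.12176513671875), (108.00242614746094, 60.08082962036133), 82.20944213867188) [[ 0.42852328 -0.24357239  0.06031288]
 [ 0.49761766 -0.13308292  0.0722715 ]]
[ 0.47157824 -0.10935949  0.36811753] [-0.27281726  0.00167494 -0.0930606 ] [ 0.4631439  -0.18646763  0.19055229] [-3.14102143e+00 -3.28435837e-04  1.47887539e+00] 0.9
```

View pics/w1.png

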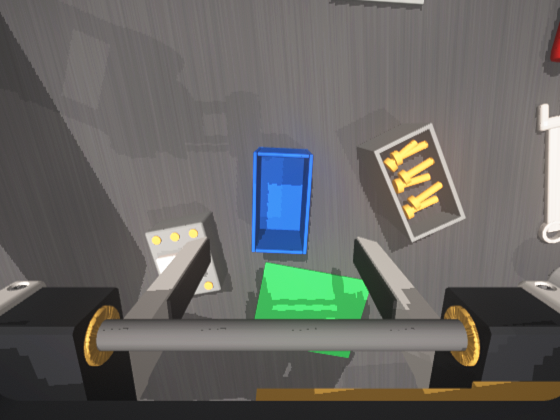

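The wrist picture shows the blue cup at (283,200), midway between the fingers, and its measured rim is 108 x 60 mm as specified. It's turned about 2.5° more than the tool, so I'll correct that, descend and grip.

Request:
carry_out(motion="0 -0.0025 -0.026 0 0 -1.2 0;0 0 -0.026 0 0 -1.2 0;0 0 -0.026 0 0 0 0;0 0 -0.026 0 0 0 0;0 0 -0.026 0 0 0 0;0 0 -0.026 0 0 0 0;0 0 0 0 0 0 0;0 0 0 0 0 0 255;0 0 0 0 0 0 255;0 0 0 0 0 0 255;0 0 0 0 0 0 255;0 0 0 0 0 0 255;0 0 0 0 0 0 255;0 0 0 0 0 0 255", grip_force=25)

```text
time_s: 2.17
ee_pos: [0.4633, -0.1896, 0.0352]
eef_rot: [3.141, 0.0, 1.436]
force: [-1.4, 0.8, 7.0]
grip_width: 0.0599
grip_force: 25.0
```

```bash
python3 - <<'E'
from h import *
for n in('scene','side'):
    d=np.load(n+'1.npz');P=d['P'];z=d['z'];b=(230,240,345,400) if n=='scene' else (130,190,270,345)
    m=np.zeros(z.shape,bool);m[b[1]:b[3],b[0]:b[2]]=1;m&=(z>0)
    p=P[m]
    t=p[(p[:,2]>.316)&(p[:,2]<.334)];t=t[(t[:,1]>.2)&(t[:,1]<.43)&(t[:,0]>.55)]
    print(n,'rails',cv2.minAreaRect((t[:,:2]*1000).astype(np.float32)))
    I=d['I'].astype(int)[m]; k=(I.max(-1)<45)&(p[:,2]>.205)&(p[:,2]<.25)
    t=p[k];print('grip',len(t),np.percentile(t,[2,50,98],axis=0).round(4).tolist(), cv2.minAreaRect((t[t[:,2]>.228][:,:2]*1000).astype(np.float32)))
    # nest frame: height 16-30
    k=(p[:,2]>.016)&(p[:,2]<.028)&(p[:,1]<.2)&(p[:,1]>0)&(p[:,0]>.5)&(p[:,0]<.68)
    t=p[k];print('nest',len(t),cv2.minAreaRect((t[:,:2]*1000).astype(np.float32)))
S=cv2.imread('pics/scene1.png')[235:405,225:350];cv2.imwrite('pics/nestcrop.png',cv2.resize(S,None,fx=3.5,fy=3.5,interpolation=cv2.INTER_CUBIC))
E
```

```text
scene rails ((629.6851806640625, 315.0141906738281), (200.85433959960938, 73.26509094238281), 81.37743377685547)
grip 101 [[0.4944, 0.2609, 0.2065], [0.5104, 0.2757, 0.2233], [0.5164, 0.2789, 0.236]] ((504.75958251953125, 269.1927795410156), (16.729677200317383, 21.980981826782227), 83.51631164550781)
nest 181 ((597.302001953125, 92.9117202758789), (130.76364135742188, 76.53375244140625), 81.54417419433594)
side rails ((631.509765625, 315.6382751464844), (201.6392059326172, 77.0501708984375), 81.02483367919922)
grip 132 [[0.4914, 0.2654, 0.2057], [0.4991, 0.277, 0.2277], [0.5111, 0.2807, 0.2384]] ((502.2680969238281, 272.068603515625), (16.23879623413086, 22.07792091369629), 85.12316131591797)
nest 221 ((596.739013671875, 94.10997009277344), (132.38375854492188, 83.62438201904297), 82.2859878540039)
```

View pics/nestcrop.png

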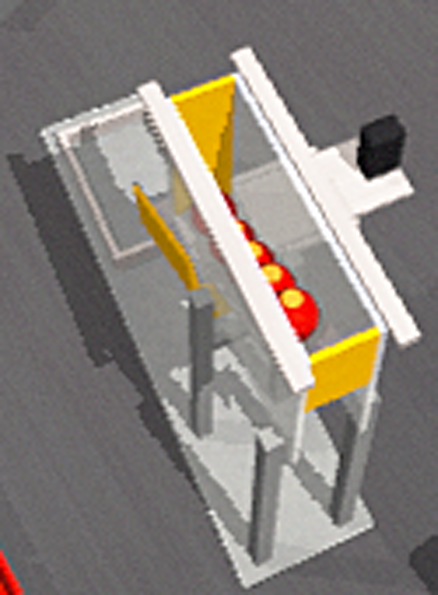

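The crop shows the nest frame at about (110,190) and the black grip at about (381,147). Rails, nest and grip agree with each other: hopper yaw -8.6°, nest centre ≈ (0.597, 0.094), shutter grip ≈ (0.5045, 0.270). I'll lift the cup, go to a point 60 mm short of the nest and look again.

Request:
carry_out(motion="0 0 0.02 0 0 0 255;0 0 0.03 0 0 -0.9 255;0 0 0.03 0 0 0 255;0.0178 0.032 0 0 0 0 255;0.0178 0.032 0 0 0 0 255;0.0178 0.032 0 0 0 0 255;0.0178 0.032 0 0 0 0 255;0.0178 0.032 0 0 0 0 255;0.0178 0.032 0 0 0 0 255;0.0178 0.032 0 0 0 0 255;0 0 0 0 0 0 255;0 0 0 0 0 0 255")

```text
time_s: 3.17
ee_pos: [0.5877, 0.0359, 0.114]
eef_rot: [-3.141, 0.0, 1.423]
force: [0.1, -0.3, -0.4]
grip_width: 0.0601
grip_force: 25.0
```

```bash
python3 - <<'E'
from h import *
c=snap('wrist','w2.png');P=cloud(c);np.savez('w2.npz',P=P,I=c['pixels'],z=c['range_z']);o=ctrl.get_obs();print(o['ee_pos'],o['eef_rot'],o['force'])
z=P[...,2];I=c['pixels'].astype(int);r,g,b=np.moveaxis(I,-1,0)
m=(b>r+50)&(b>g+30)&(c['range_z']>0)&(z>.09);p=P[m];p=p[p[:,2]>np.percentile(p[:,2],95)-.008];print('cup',p[:,2].max(),cv2.minAreaRect((p[:,:2]*1000).astype(np.float32)))
m=(z>.017)&(z<.027)&(P[...,1]<.2)&(P[...,0]>.53)&(P[...,0]<.68);p=P[m];print('nest',len(p),cv2.minAreaRect((p[:,:2]*1000).astype(np.float32)))
E
```

```text
[0.58732795 0.0346954  0.11414241] [-3.14092307e+00  2.83133808e-04  1.42173890e+00] [-0.26814556 -0.07586404 -0.28867271]
cup 0.15160690512968156 ((589.3309936523438, 36.06946563720703), (108.74101257324219, 61.66989517211914), 81.75287628173828)
nest 1876 ((598.907958984375, -12.735092163085938), (346.42608642578125, 89.44425201416016), 89.31627655029297)
```

View pics/w2.png

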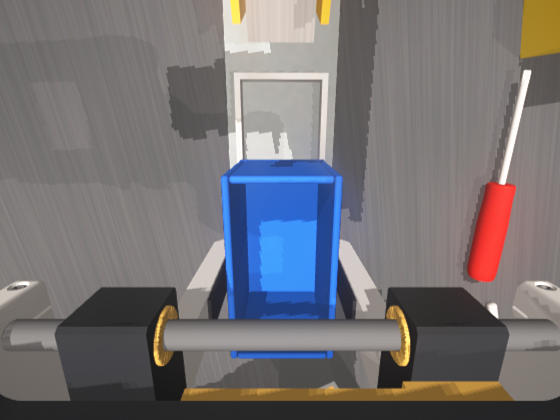

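The picture shows the cup held square at about (282,265), with the nest frame ahead of it: far inner edge at row 80, inner sides at columns 242 and 321. I'll turn those edges into positions.

```bash
python3 - <<'E'
from h import *
d=np.load('w2.npz');P=d['P']
np.set_printoptions(precision=4,suppress=True)
for (u,v) in [(238,120),(324,120),(238,150),(324,150),(281,76),(250,76),(312,76),(281,110),(281,175)]: print(u,v,P[v,u])
h=np.deg2rad(-8.6);ex=np.array([np.cos(h),np.sin(h)]);ey=np.array([-np.sin(h),np.cos(h)])
z=P[...,2];q=P[...,:2]-np.array([.5968,.0938])
X=q@ex;Y=q@ey
m=(z>.0165)&(z<.027)&(abs(X)<.06)&(abs(Y)<.08)
a=m.copy();a[:, :]&=(Y>-.03)&(Y<.05)
for s in(-1,1):
    t=X[a&(X*s>0.02)];print('side',s,len(t),np.percentile(t,[2,50,98]))
t=Y[m&(abs(X)<.03)&(Y>.03)];print('far',len(t),np.percentile(t,[2,50,98]))
# angle of sides
for s in(-1,1):
    k=a&(X*s>.02);print(np.rad2deg(np.polyfit(Y[k],X[k],1)[0]))
E
```

```text
238 120 [0.5634 0.123  0.0207]
324 120 [0.6381 0.1118 0.0211]
238 150 [0.5589 0.0976 0.0231]
324 150 [0.6354 0.086  0.0205]
281 76 [0.606  0.1526 0.0213]
250 76 [0.5801 0.1566 0.0204]
312 76 [0.632  0.1488 0.0209]
281 110 [0.6021 0.1264 0.0054]
281 175 [0.5969 0.0897 0.1474]
side -1 449 [-0.0397 -0.0371 -0.0348]
side 1 454 [0.035  0.0373 0.04  ]
far 493 [0.0575 0.0596 0.062 ]
0.22620330089188312
0.07784495460962475
```

Request:
carry_out(motion="0.0027 0.0189 0 0 0 0 255;0.0027 0.0188 0 0 0 0 255;0.0026 0.0188 0 0 0 0 255;0 0 0 0 0 0 255;0 0 0 0 0 0 255;0 0 -0.02 0 0 0 255;0 0 -0.02 0 0 0 255;0 0 -0.01 0 0 0 255;0 0 -0.005 0 0 0 255;0 0 -0.005 0 0 0 255;0 0 -0.005 0 0 0 255;0 0 -0.005 0 0 0 255;0 0 0 0 0 0 255;0 0 0 0 0 0 255")

```text
time_s: 4.38
ee_pos: [0.5956, 0.091, 0.0446]
eef_rot: [3.142, 0.0, 1.421]
force: [-0.0, -0.1, -2.5]
grip_width: 0.0599
grip_force: 25.0
```

Request:
carry_out(motion="0 0 -0.002 0 0 0 255;0 0 -0.0015 0 0 0 255;0 0 0 0 0 0 255;0 0 0 0 0 0 255;0 0 0 0 0 0 100;0 0 0 0 0 0 0;0 0 0 0 0 0 0;0 0 0 0 0 0 0;0 0 0 0 0 0 0;0 0 0 0 0 0 0")

```text
time_s: 5.22
ee_pos: [0.5956, 0.091, 0.0409]
eef_rot: [-3.142, 0.0, 1.421]
force: [0.0, 0.5, 0.6]
grip_width: 0.0902
grip_force: 0.0
```

```bash
python3 - <<'E'
from h import *
c=snap('wrist');P=cloud(c);o=ctrl.get_obs();print(o['ee_pos'],o['force'],o['grip_width'])
z=P[...,2];I=c['pixels'].astype(int);r,g,b=np.moveaxis(I,-1,0)
m=(b>r+50)&(b>g+30)&(c['range_z']>0)&(z>.06);p=P[m];p=p[p[:,2]>np.percentile(p[:,2],95)-.008];print('cup',np.percentile(p[:,2],[50,95]),cv2.minAreaRect((p[:,:2]*1000).astype(np.float32)))
E
```

```text
[0.59558486 0.09097053 0.04091407] [ 0.65839089 -0.05944939  0.12112806] 0.09267137549538791
cup [0.07634297 0.07752286] ((597.1666870117188, 91.43354797363281), (108.5300064086914, 60.264163970947266), 81.27241516113281)
```

Request:
carry_out(motion="0 0 0.03 0 0 0 0;0 0 0.04 0 0 0 0;-0.018 0 0.032 0 0 7 0;-0.018 0 0.032 0 0 7 0;-0.018 0 0.032 0 0 7 0;-0.018 0 0.032 0 0 7 0;-0.0194 0 0.032 0 0 7 0;0 0.0356 0 0 0 7 0;0 0.0356 0 0 0 7 0;0 0.0356 0 0 0 7 0;0 0.0356 0 0 0 7 0;0 0.0356 0 0 0 7 0;0 0 0 0 0 7 0;0 0 0 0 0 7 0;0 0 0 0 0 6 0;0 0 0 0 0 0 0;0 0 0 0 0 0 0")

```text
time_s: 6.68
ee_pos: [0.5042, 0.269, 0.2709]
eef_rot: [-3.142, -0.0, 2.988]
force: [-0.7, 0.5, 0.1]
grip_width: 0.0942
grip_force: 0.0
```

```bash
python3 - <<'E'
from h import *
c=snap('wrist','w3.png');P=cloud(c);o=ctrl.get_obs();print(o['ee_pos'],o['eef_rot'],o['qpos'],o['time_s'])
z=P[...,2];I=c['pixels'].astype(int)
m=(I.max(-1)<60)&(z>.20)&(z<.245)&(c['range_z']>0)&(abs(P[...,0]-.504)<.04)&(abs(P[...,1]-.269)<.04)
p=P[m];t=p[p[:,2]>.23];print(len(p),len(t),np.percentile(t,[2,50,98],axis=0),cv2.minAreaRect((t[:,:2]*1000).astype(np.float32)))
E
```

```text
[0.50420541 0.26888384 0.27095761] [3.14158645e+00 5.63626711e-06 2.98741825e+00] [ 4.25821874e-01  3.08405406e-01  1.35881539e+00  2.11397260e-06
  1.47436374e+00 -9.90800255e-01] 6.7333Traceback (most recent call last):
  File "<stdin>", line 5, in <module>
    return _quantile_unchecked(
        a, q, axis, out, overwrite_input, method, keepdims, weights)
    return _ureduce(a,
                    func=_quantile_ureduce_func,
    ...<5 lines>...
                    overwrite_input=overwrite_input,
                    method=method)
    r = func(a, **kwargs)
    result = _quantile(arr,
                       quantiles=q,
    ...<2 lines>...
                       out=out,
                       weights=wgt)
    slices_having_nans = np.isnan(arr[-1, ...])
                                  ~~~^^^^^^^^^
IndexError: index -1 is out of bounds for axis 0 with size 0
```

View pics/w3.png

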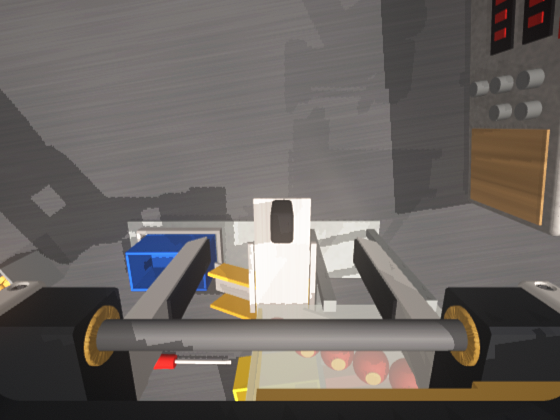

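The black grip shows at (283,221), centred between the fingers laterally (midpoint about 281). I'll check its position from the depth.

```bash
python3 - <<'E'
from h import *
c=snap('wrist');P=cloud(c);np.set_printoptions(precision=4,suppress=True)
for v in (199,203,206,210,220,230,238,242): print(v,P[v,283],c['pixels'][v,283])
for u in (270,275,283,290,296): print(u,P[215,u],c['pixels'][215,u])
E
```

```text
199 [0.4913 0.2717 0.1894] [193 181 172]
203 [0.4914 0.2716 0.2035] [69 63 59]
206 [0.4911 0.2716 0.2141] [71 65 61]
210 [0.491  0.2716 0.2266] [73 67 62]
220 [0.4963 0.2707 0.2351] [92 84 80]
230 [0.5051 0.2694 0.2329] [98 89 84]
238 [0.5114 0.2684 0.2336] [94 85 78]
242 [0.5146 0.2679 0.2337] [113 103  95]
270 [0.5046 0.2576 0.1887] [145 135 128]
275 [0.4922 0.2652 0.2328] [81 74 69]
283 [0.4928 0.2712 0.2338] [88 80 77]
290 [0.4939 0.2765 0.2329] [87 80 77]
296 [0.5083 0.2812 0.1889] [251 248 244]
```

Request:
carry_out(motion="0 0.0005 -0.025 0 0 0 0;0 0 -0.025 0 0 0 0;0 0 -0.0175 0 0 0 0;0 0 0 0 0 0 0;0 0 0 0 0 0 255;0 0 0 0 0 0 255;0 0 0 0 0 0 255;0 0 0 0 0 0 255;0 0 0 0 0 0 255;0 0 0 0 0 0 255;0 0 0 0 0 0 255;0 0 0 0 0 0 255", grip_force=25)

```text
time_s: 7.78
ee_pos: [0.5042, 0.2695, 0.2035]
eef_rot: [3.142, 0.0, 2.991]
force: [-0.5, 0.3, -0.1]
grip_width: 0.0442
grip_force: 0.0
```

Request:
carry_out(motion="0 0 0 0 0 0 255;0 0 0 0 0 0 255;0 0 0 0 0 0 255;0 0 0 0 0 0 255;0 0 0 0 0 0 255;0 0 0 0 0 0 255;0 0 0 0 0 0 255")

```text
time_s: 8.37
ee_pos: [0.5042, 0.2692, 0.2035]
eef_rot: [-3.141, -0.0, 2.991]
force: [-1.9, -4.9, 1.9]
grip_width: 0.0179
grip_force: 25.0
```

Gripped at 18 mm. Next I'll pull the shutter open and wait while the knobs run.

Request:
carry_out(motion="-0.0094 0.0014 0 0 0 0 255;-0.0094 0.0014 0 0 0 0 255;-0.0094 0.0014 0 0 0 0 255;-0.0094 0.0014 0 0 0 0 255;-0.0094 0.0014 0 0 0 0 255;-0.0094 0.0014 0 0 0 0 255;0 0 0 0 0 0 255;0 0 0 0 0 0 255;0 0 0 0 0 0 255;0 0 0 0 0 0 255;0 0 0 0 0 0 255;0 0 0 0 0 0 255;0 0 0 0 0 0 255;0 0 0 0 0 0 255;0 0 0 0 0 0 255;0 0 0 0 0 0 255;0 0 0 0 0 0 255;0 0 0 0 0 0 255;0 0 0 0 0 0 255;0 0 0 0 0 0 255")

```text
time_s: 10.03
ee_pos: [0.4473, 0.2778, 0.2036]
eef_rot: [-3.141, -0.0, 2.992]
force: [-1.2, -5.4, 1.1]
grip_width: 0.0177
grip_force: 25.0
```

Request:
carry_out(motion="0 0 0 0 0 0 255;0 0 0 0 0 0 255;0 0 0 0 0 0 255;0 0 0 0 0 0 255;0 0 0 0 0 0 255;0 0 0 0 0 0 255;0 0 0 0 0 0 255;0 0 0 0 0 0 255;0 0 0 0 0 0 255;0 0 0 0 0 0 255;0 0 0 0 0 0 255;0 0 0 0 0 0 255;0 0 0 0 0 0 255;0 0 0 0 0 0 255;0 0 0 0 0 0 255;0 0 0 0 0 0 255;0 0 0 0 0 0 255;0 0 0 0 0 0 255")

```text
time_s: 11.53
ee_pos: [0.4473, 0.2778, 0.2036]
eef_rot: [-3.141, -0.0, 2.992]
force: [-1.6, -5.4, 2.0]
grip_width: 0.0179
grip_force: 25.0
```

```bash
python3 - <<'E'
from h import *
a=snap('scene')['pixels'][235:405,225:350];b=snap('side')['pixels'][185:345,125:275]
f=lambda i:cv2.resize(i,(400,480),interpolation=cv2.INTER_CUBIC)
cv2.imwrite('pics/chk.png',np.hstack([f(a),f(b)])[:,:,::-1])
E
```

```text
(no output)
```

View pics/chk.png

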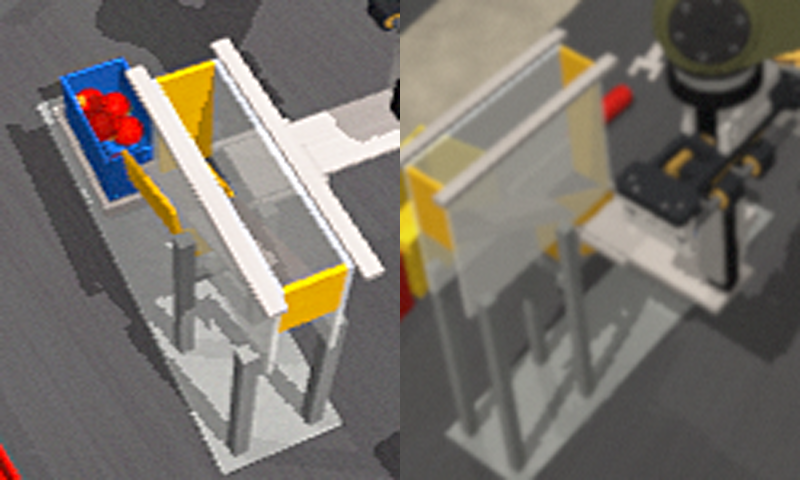

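The trough is empty and the red knobs are in the cup, at (110,115) in the left half. The force shows no sign of the end stop, so I'll pull a little further to be sure the shutter is fully open.

Request:
carry_out(motion="-0.002 0.0003 0 0 0 0 255;-0.001 0.00015 0 0 0 0 255;0 0 0 0 0 0 255;0 0 0 0 0 0 255")

```text
time_s: 11.97
ee_pos: [0.4465, 0.2779, 0.2036]
eef_rot: [3.141, 0.005, 2.991]
force: [18.8, -4.6, -6.8]
grip_width: 0.0181
grip_force: 25.0
```

The stop is reached at 19 N. I'll push the shutter home.

Request:
carry_out(motion="0.0098 -0.0015 0 0 0 0 255;0.0098 -0.0015 0 0 0 0 255;0.0098 -0.0015 0 0 0 0 255;0.0098 -0.0015 0 0 0 0 255;0.0098 -0.0015 0 0 0 0 255;0.0098 -0.0014 0 0 0 0 255;0.001 0 0 0 0 0 255;0 0 0 0 0 0 255;0 0 0 0 0 0 255")

```text
time_s: 12.72
ee_pos: [0.504, 0.2692, 0.2035]
eef_rot: [-3.141, -0.001, 2.991]
force: [-3.6, -7.0, 3.1]
grip_width: 0.0183
grip_force: 25.0
```

Request:
carry_out(motion="0.0012 -0.0002 0 0 0 0 255;0.001 -0.0002 0 0 0 0 255;0 0 0 0 0 0 255;0 0 0 0 0 0 255")

```text
time_s: 13.05
ee_pos: [0.5045, 0.2691, 0.2034]
eef_rot: [-3.14, -0.005, 2.992]
force: [-18.3, -6.1, 7.4]
grip_width: 0.018
grip_force: 25.0
```

Home stop reached (-18 N). I'll release, go up and return above the cup.

Request:
carry_out(motion="0 0 0 0 0 0 0;0 0 0 0 0 0 0;0 0 0 0 0 0 0;0 0 0 0 0 0 0;0 0 0.03 0 0 0 0;0 0 0.0375 0 0 0 0;0 -0.0356 0 0 0 -7 0;0 -0.0356 0 0 0 -7 0;0 -0.0356 0 0 0 -7 0;0 -0.0356 0 0 0 -7 0;0 -0.0356 0 0 0 -7 0;0.0222 0 -0.01 0 0 -7 0;0.0222 0 -0.03 0 0 -7 0;0.0222 0 -0.03 0 0 -7 0;0.0222 0 -0.03 0 0 -7 0;0 0 0 0 0 -7 0;0 0 0 0 0 -7 0;0 0 0 0 0 -7 0;0 0 0 0 0 -6 0;0 0 0 0 0 0 0")

```text
time_s: 14.72
ee_pos: [0.5957, 0.0912, 0.1708]
eef_rot: [-3.141, -0.0, 1.416]
force: [-0.7, -1.0, 0.1]
grip_width: 0.0941
grip_force: 0.0
```

```bash
python3 - <<'E'
from h import *
c=snap('wrist','w4.png');P=cloud(c);o=ctrl.get_obs();print(o['ee_pos'],o['eef_rot'],o['grip_width'])
z=P[...,2];I=c['pixels'].astype(int);r,g,b=np.moveaxis(I,-1,0)
m=(b>r+50)&(b>g+30)&(c['range_z']>0)&(z>.07)&(z<.09);p=P[m];print('cup',np.percentile(p[:,2],[50,95]),cv2.minAreaRect((p[:,:2]*1000).astype(np.float32)))
m=(r>g+80)&(r>b+80)&(abs(P[...,0]-.596)<.06)&(abs(P[...,1]-.091)<.08);print('knobs',m.sum(),np.percentile(P[m][:,2],[5,99]))
P=cloud(s:=snap('scene'));q=P[262:290,322:346][(s['pixels'][262:290,322:346].max(-1)<45)];q=q[q[:,2]>.2];print('grip',np.percentile(q,[2,50,98],axis=0))
E
```

```text
[0.59566022 0.09112902 0.17087022] [ 3.14156832e+00 -1.51626124e-04  1.42247338e+00] 0.09377294153290963
cup [0.07643702 0.07771278] ((596.7990112304688, 87.41432189941406), (108.1665267944336, 59.95716094970703), 81.1043472290039)
knobs 2376 [0.02928772 0.34883888]
grip [[0.49475477 0.26088922 0.20091989]
 [0.51217794 0.27560985 0.22020428]
 [0.51803384 0.27884942 0.23506517]]
```

View pics/w4.png

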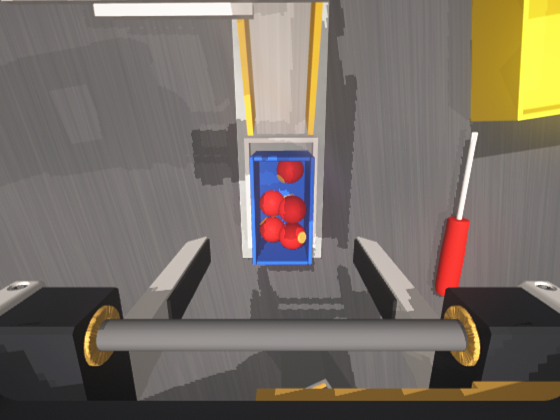

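All five knobs are in the cup, at (290,170), (272,203), (292,209), (273,230) and (292,236). The cup has slid about 4 mm in -y within the nest. The shutter grip is back at its starting place. I'll grip the filled cup next.

Request:
carry_out(motion="-0.0006 -0.004 -0.025 0 0 0 0;0 0 -0.03 0 0 0 0;0 0 -0.03 0 0 0 0;0 0 -0.03 0 0 0 0;0 0 -0.014 0 0 0 0;0 0 0 0 0 0 0;0 0 0 0 0 0 255;0 0 0 0 0 0 255;0 0 0 0 0 0 255;0 0 0 0 0 0 255;0 0 0 0 0 0 255;0 0 0 0 0 0 255;0 0 0 0 0 0 255;0 0 0 0 0 0 255", grip_force=35)

```text
time_s: 15.98
ee_pos: [0.5953, 0.0871, 0.0426]
eef_rot: [3.141, -0.0, 1.421]
force: [-0.2, 0.2, 5.9]
grip_width: 0.0597
grip_force: 35.0
```

Request:
carry_out(motion="0 0 0.01 0 0 0 255;0 0 0.02 0 0 0 255;0 0 0.03 0 0 0 255;0 0 0.03 0 0 0 255;0 0 0.02 0 0 0 255;0 0 0 0 0 0 255")

```text
time_s: 16.48
ee_pos: [0.5965, 0.0872, 0.1569]
eef_rot: [3.135, -0.002, 1.421]
force: [-1.0, -0.3, -2.3]
grip_width: 0.06
grip_force: 35.0
```

Request:
carry_out(motion="-0.0024 -0.01 0 0 0 -0.2 255;-0.005 -0.0205 0 0 0 -0.3 255;-0.0074 -0.0305 0 0 0 -0.5 255;-0.0074 -0.0305 0 0 0 -0.5 255;-0.0074 -0.0305 0 0 0 -0.5 255;-0.0074 -0.0305 0 0 0 -0.5 255;-0.0074 -0.0305 0 0 0 -0.5 255;-0.0074 -0.0305 0 0 0 -0.5 255;-0.0074 -0.0305 0 0 0 -0.5 255;-0.0074 -0.0305 0 0 0 -0.5 255;-0.0074 -0.0305 0 0 0 -0.5 255;-0.0074 -0.0305 0 0 0 -0.5 255;-0.0074 -0.0305 0 0 0 -0.5 255;-0.0074 -0.0305 0 0 0 -0.5 255;-0.0074 -0.0305 0 0 0 -0.5 255;-0.005 -0.0205 0 0 0 -0.3 255;-0.0024 -0.01 0 0 0 -0.2 255;0 0 0 0 0 0 255;0 0 0 0 0 0 255")

```text
time_s: 18.07
ee_pos: [0.4835, -0.3698, 0.1507]
eef_rot: [-3.14, -0.001, 1.289]
force: [0.0, 0.6, -2.5]
grip_width: 0.0598
grip_force: 35.0
```

```bash
python3 - <<'E'
from h import *
o=ctrl.get_obs();print(o['ee_pos'],o['eef_rot'],o['force'],o['time_s'])
for n in('scene','side','wrist'):
    c=snap(n);P=cloud(c);I=c['pixels'].astype(int);r,g,b=np.moveaxis(I,-1,0)
    d=(np.hypot(P[...,0]-.485,P[...,1]+.37)<.13)&(c['range_z']>0)
    m=d&(g>r+50)&(g>b+30)&(abs(P[...,2])<.012);p=P[m]
    print(n,'mat',len(p),cv2.minAreaRect((p[:,:2]*1000).astype(np.float32)) if len(p)>5 else 0)
    m=d&(b>r+50)&(b>g+30)&(P[...,2]>.15);p=P[m]
    print('  cup',len(p),(cv2.minAreaRect((p[p[:,2]>np.percentile(p[:,2],95)-.008][:,:2]*1000).astype(np.float32)),p[:,2].max()) if len(p)>5 else 0)
for u in ['side0','side1']:
    d=np.load(u+'.npz') if u+'.npz' else 0
E
```

```text
[ 0.48353834 -0.36979462  0.15068502] [-3.13974680e+00 -1.08392417e-03  1.28942296e+00] [ 0.00275153  0.62766274 -2.46816511] 18.0667
scene mat 1039 ((484.15966796875, -370.61517333984375), (142.5947265625, 152.15557861328125), 73.62378692626953)
  cup 387 (((484.991455078125, -368.3824768066406), (111.9565658569336, 60.60264587402344), 73.83911895751953), np.float64(0.21655464944927982))
side mat 925 ((485.3841857910156, -369.4513244628906), (143.96249389648438, 153.71749877929688), 74.28457641601562)
  cup 402 (((508.0193786621094, -371.1131591796875), (113.38361358642578, 110.80271911621094), 72.31137084960938), np.float64(0.253698302797719))
wrist mat 4415 ((487.2560119628906, -363.5120849609375), (120.68592071533203, 151.89385986328125), 73.51481628417969)
  cup 6860 (((485.8784484863281, -368.7916564941406), (108.48739624023438, 60.12706756591797), 73.82827758789062), np.float64(0.2599369665372706))
```

Cup (0.485, -0.369) and mat centre (0.485, -0.370) agree, and the yaws match. I'll lower it.

Request:
carry_out(motion="-0.0005 -0.0013 -0.01 0 0 0 255;0 0 -0.025 0 0 0 255;0 0 -0.025 0 0 0 255;0 0 -0.025 0 0 0 255;0 0 -0.015 0 0 0 255;0 0 -0.007 0 0 0 255;0 0 -0.004 0 0 0 255;0 0 -0.001 0 0 0 255;0 0 0 0 0 0 255;0 0 0 0 0 0 255")

```text
time_s: 19.05
ee_pos: [0.4839, -0.372, 0.0408]
eef_rot: [3.14, 0.001, 1.29]
force: [-0.8, 1.1, -2.2]
grip_width: 0.0597
grip_force: 35.0
```

Request:
carry_out(motion="0 0 -0.001 0 0 0 255;0 0 -0.001 0 0 0 255;0 0 0 0 0 0 255;0 0 0 0 0 0 255")

```text
time_s: 19.38
ee_pos: [0.4839, -0.3721, 0.0396]
eef_rot: [3.14, 0.001, 1.29]
force: [-2.0, 3.2, 10.6]
grip_width: 0.06
grip_force: 35.0
```

Contact at 10 N. I'll release, let the fingers open fully and retreat straight up.

Request:
carry_out(motion="0 0 0 0 0 0 60;0 0 0 0 0 0 0;0 0 0 0 0 0 0;0 0 0 0 0 0 0;0 0 0 0 0 0 0;0 0 0 0 0 0 0;0 0 0.02 0 0 0 0;0 0 0.03 0 0 0 0;0 0 0.035 0 0 0 0;0 0 0.035 0 0 0 0;0 0 0.035 0 0 0 0;0 0 0 0 0 0 0;0 0 0 0 0 0 0")

```text
time_s: 20.47
ee_pos: [0.484, -0.3722, 0.1948]
eef_rot: [3.138, 0.002, 1.29]
force: [-0.6, -0.2, -1.2]
grip_width: 0.0938
grip_force: 0.0
```

```bash
python3 - <<'E'
from h import *
o=ctrl.get_obs();print(o['ee_pos'],o['grip_width'],o['time_s'])
a=None
for n in('side','wrist'):
    c=snap(n);P=cloud(c);I=c['pixels'].astype(int);r,g,b=np.moveaxis(I,-1,0)
    d=(np.hypot(P[...,0]-.485,P[...,1]+.37)<.13)&(c['range_z']>0)
    m=d&(b>r+50)&(b>g+30)&(P[...,2]>.065)&(P[...,2]<.085);p=P[m]
    print(n,len(p),(cv2.minAreaRect((p[:,:2]*1000).astype(np.float32)),np.median(p[:,2])) if len(p)>5 else 0)
cv2.imwrite('pics/fin.png',c['pixels'][:,:,::-1])
E
```

```text
[ 0.48397805 -0.37218375  0.19479726] 0.09383914214010525 20.4667
side 203 (((486.73388671875, -369.2955322265625), (116.12999725341797, 66.15274047851562), 75.6048812866211), np.float64(0.07272783793098647))
wrist 1333 (((485.5230712890625, -371.3935241699219), (107.4615249633789, 59.71068572998047), 73.71366119384766), np.float64(0.07337217290633496))
```

View pics/fin.png

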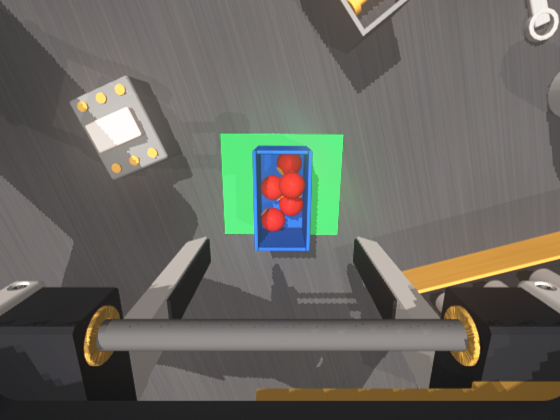

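The final picture shows the cup with five knobs at (282,195) on the mat, which spans columns 222–341 and rows 134–235. I'll check the centring against the mat edges from this near view and then hand in.

```bash
python3 - <<'E'
from h import *
c=snap('wrist');P=cloud(c);I=c['pixels'].astype(int);r,g,b=np.moveaxis(I,-1,0)
m=(g>r+110)&(g>b+80)&(abs(P[...,2])<.008)&(c['range_z']>0);k=cv2.connectedComponentsWithStats(m.astype(np.uint8));i=1+k[2][1:,4].argmax()
p=P[k[1]==i];print(len(p),cv2.minAreaRect((p[:,:2]*1000).astype(np.float32)))
q=cv2.minAreaRect((p[:,:2]*1000).astype(np.float32))[0]
d=np.hypot(q[0]-485.5,q[1]+371.4);print(d)
if d<5: print(ctrl.hand_in())
E
```

```text
6493 ((485.6029052734375, -368.52655029296875), (129.38804626464844, 149.34317016601562), 73.61009216308594)
2.8752917615677007
the job is handed in; nothing more can be done
None
```

The job is handed in: all five knobs are in the blue cup, which stands upright about 3 mm from the middle of the green mat. The shutter was pulled to its open stop and pushed back to its home stop, nothing was spilled, the grey cup and relay block were not touched, and the robot's clock read about 20 s of the 72 s allowed.

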